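# Rock the ball diverter over to its green side and feed the waiting milling ball

### The arm

A 6-joint arm with a two-finger parallel gripper is mounted at the origin on a cart in front of the work surface, level with it; the furniture and walls round the work are solid. World frame = base frame: x ahead of the robot, y to its left, z up, the work surface at z = 0. Lengths are in m, angles in degrees, forces in N, time in s.
With the tool pointing down it reaches from about 0.3 to 0.75 m from the base axis. Payload 8.5 kg.
Tool frame: the origin (TCP) lies midway between the tips of the shut fingers; the grasp point (between the pads) lies 19 mm behind it; z points along the fingers, y is the line along which they close (so a half turn about z gives the same grasp; the last joint's range is limited). The gripper opens to 85 mm and grips with 20 to 120 N. Pads are 22 mm wide; open, the fingers measure 114 mm over their backs; the gripper's body (76 mm by 85 mm) begins 54 mm behind the grasp point. The pads swing forward as they close: fully open they stand 13 mm farther back than shut.
Start: joints at [-82.81, 21.807, 74.336, -0, 83.858, -12.336], TCP at [0.184, -0.518, 0.231] pointing down, gripper open.
Joint ranges: [-178.18, 178.18], [-50.72, 133.34], [12.68, 142.11], [-81.47, 261.47], [9.98, 163.14], [-165.26, 165.26]. Speed limits (degrees/s): [136.94, 136.94, 180, 180, 180, 180].

### API

Orientations are given as a 3x3 rotation matrix whose columns are the frame's x, y, z axes.
In Python, from rig import env, get_image, close_job gives the robot as it stands.
- The arm moves only by the tool step_arm, never from a script. Its argument "targets" is a list of rows, each a list of 2 entries, a list of its own where there are three numbers: the shift along the tool's x, y, z as a fraction of full scale, then the turn, a rotation vector about the tool's x, y, z as a fraction of full scale. In form: [[[x, y, z], [wx, wy, wz]], ...]. A call has 1 to 10 rows; each row is the pose to reach, as a shift and turn from the pose commanded when the call began, along the tool's axes at that moment; what a row does not reach only later rows make up. Full scale, the value 1, is 0.3 m for a shift and 45 degrees for a turn. A row lasts 1/12 s, in which the tool goes at most 41.7 mm and 7.16 degrees, less where a joint would pass 70% of its speed; a pose out of reach is approached as far as the arm can. A call with a number of a shift or a turn outside -1 to 1 is refused whole. A call with a gripper value outside its range is refused whole. "jaw" is the finger opening in mm, from 0 to 85.4, set as the call begins (left out, the last holds). The fingers move at their own pace and stop on an object; "grip_force" is the grip in N (left out, the last holds). Time passes only in rows, so rows that repeat a pose let the fingers close. It gives the time, the measured TCP pose, the force, the opening and the grip force at its end, in the units of the state.
- env.observe(): the state, without advancing time (a new reading comes with each control period).
- get_image(name): name is "scene" or "top" or "wrist"; returns a dict with "img" (400x640x3 uint8, red, green, blue), "z_map" (400x640 float32, m along the optical axis (not along the pixel's ray), 0 where there is no reading), "intrinsics" (3x3 intrinsics, pixels), "rvec" (rotation vector, rad) and "tvec" (3), from world to camera coordinates, as OpenCV has them. Camera axes: x right, y down, z forward; pixel columns grow to the right and rows downward; lengths in m; the calibration is good to about 2 mm. The wrist camera is an equidistant fisheye: a pixel r from the principal point sees the ray r / f radians off the axis. A picture is of the moment at which its call begins.
- close_job(): hands the job in; it is judged then, once.
The state is a dict: "time_s": time; "q": joint angles; "qvel": joint speeds; "joint_efforts": joint torques, N m; "position": TCP position; "tool_rot": TCP orientation; "ft_force": force on the tool from outside, world axes, zero at the start; "wrist_torque": the same for the moment, N m; "grip_width": finger opening in m; "gripper_force": force on a finger pad.
Only numpy, scipy, OpenCV 4.12 (cv2) and the standard library are available. Lean on these libraries where they do the work, as an engineer would, in place of code of your own. Each camera call takes 0.05 s, during which the arm holds its last target. There are 200 camera calls.

### The job

The orange seesaw gate of the ball diverter is tipped towards the yellow chute. Press its raised end down so that it rocks over its pivot and rests fully tipped towards the green chute, using only the fingertips; then gently push the blue milling ball that lies in the feed lane along the lane onto the gate, so that it rolls down into the green pocket. Never grip or lift the ball, do not let it go down the yellow chute, and leave the vial, the carton and the tape ring where they are.

Things in the scene. Friction and masses are not known exactly. Their poses are not given: they have to be found in the camera images.
- diverter: Fixed bench-top ball diverter. Origin on the bench top below the middle of the gate's pivot; x points along the feed lane away from the robot, y to its left (green side), z up. Grey base x -44..72, y -172..172 mm. Aluminium side plates at x -40..-36 and 36..40, tops at z 70 beside the gate, 50 beside the chutes. Behind, a brass weight on a mast rocks with the gate (x 53..65, up to z 101 mm).
- gate (a joint): Tilt of the orange seesaw gate, rad: 0 level, +0.30 fully tipped left (+y, green end down), -0.30 fully tipped right (yellow end down), near which it starts. Plate x -34..34, y -68..68 mm, pivot along the diverter's x, 56 mm above the bench. A weight above the pivot makes it snap over once past level and stay at the stop; about 1 N on the raised pad rocks it.
- gate_left_pad (a point): Centre of the dark pad (44 x 22 mm) on top of the gate at its left (green) end, 55 mm from the pivot; raised at first (74 mm above the bench), 42 mm above the bench when fully down.
- gate_right_pad (a point): The same pad on the right (yellow) end: 42 mm above the bench at first, 74 mm when the gate is tipped to green.
- lane_exit (a point): Middle of the far end of the feed lane, on its floor, at x -36, y 0, z 60 mm in the diverter's frame. The lane is a level aluminium channel that runs from here 108 mm towards the robot (to x -144): inside width 34 mm, outside 40, side walls 10 mm high, open at both ends. Here it opens onto the middle of the gate, whose surface is 2 mm lower.
- green_pocket (a point): Middle of the floor of the green pocket, at x 0, y 147, z 12 mm in the diverter's frame; a green chute slopes down into it from the gate's left end, and its end wall at y 168 mm stops the ball. The pocket is 72 mm wide along x, its floor dished to the middle, wall tops at z 50 mm. A yellow chute and pocket lie likewise at -y.
- ball: Blue ceramic milling ball, diameter 30 mm, about 60 g, resting on the lane's level floor, 40 to 70 mm before lane_exit. Origin at its centre, 75 mm above the bench at first. It does not roll by itself on the level and stops when no longer pushed there; pushed lightly (about 1 N) it slides or rolls along the lane, and past lane_exit it rolls down the tipped gate by itself.
- vial: Capped vial with a purple cap, 26 mm in diameter, 55 mm tall, standing on the bench to the left of the lane; origin at the centre of its underside. Leave it alone.
- carton: Small dark red carton, 50 x 60 x 42 mm high, standing on the bench to the right of the lane; origin at the centre of its underside. Leave it alone.
- tape_ring: Roll of tan tape lying flat on the bench, 96 mm across, 25 mm high; origin at the centre of its underside. Leave it alone.
Mind the look-alikes: they are no part of the job. What is shaped like the ball but purple is not meant.

How it is judged:
By the outcome, as a careful person would: the job done as asked, in the order asked, and still so for the second after the job is handed in, with the robot touching nothing.
It also fails if it takes over 45 s, if anything falls off the work surface, if the arm or the gripper's body presses on something with over 40 N, if the wrist force passes 120 N, or if a joint passes its speed limit or range.

## Working session

There is one attempt and no reset: what is moved stays moved. The work goes in short steps, Python scripts to look and compute and a tool call to move; the robot and the scene stay as the last step left them, time stands still between calls to the robot, and variables do not carry over. Pictures are saved under pics/ and viewed, at most 10 in all, crops included, and the job is handed in when it is done.

Besides the shell and the picture viewer there is one more tool, called after "Call:" in YAML: its name, and indented under it one key for each argument. step_arm: Moves the arm, as the interface text tells. Its arguments: {"type":"object","properties":{"targets":{"type":"array","items":{"type":"array"}},"jaw":{"type":"number"},"grip_force":{"type":"number"}},"required":["targets"]}

```bash
mkdir -p pics; cat > h.py <<'E'
import numpy as np, cv2
from rig import env, get_image, close_job
def save(n,f):
    d=get_image(n); cv2.imwrite(f,d["img"][:,:,::-1]); np.savez(''+n+'.npz',**d); return d
def pt(d,u,v,r=1):
    z=d["z_map"][v-r:v+r+1,u-r:u+r+1]; z=np.median(z[z>0])
    K=d["intrinsics"]; p=z*np.linalg.inv(K)@[u,v,1]
    R=cv2.Rodrigues(np.array(d["rvec"],float))[0]
    return R.T@(p-np.array(d["tvec"]).ravel())
def px(d,P):
    return cv2.projectPoints(np.array(P,float).reshape(-1,3),np.array(d["rvec"],float),np.array(d["tvec"],float),d["intrinsics"],None)[0].reshape(-1,2)
E
python3 - <<'E'
from h import *
save("scene","pics/s1.png");save("top","pics/t1.png")
s=env.observe();print(s["position"],s["tool_rot"],s["time_s"],s["ft_force"])
E
```

```text
[ 0.18378998 -0.51810263  0.23078488] [[ 9.42502416e-01  3.34199296e-01 -1.63888683e-04]
 [ 3.34199219e-01 -9.42501562e-01  1.29868718e-03]
 [ 2.79555002e-04 -1.27878728e-03 -9.99999143e-01]] 0.1 [ 0.23045063 -0.52204246  0.30705818]
```

View pics/t1.png

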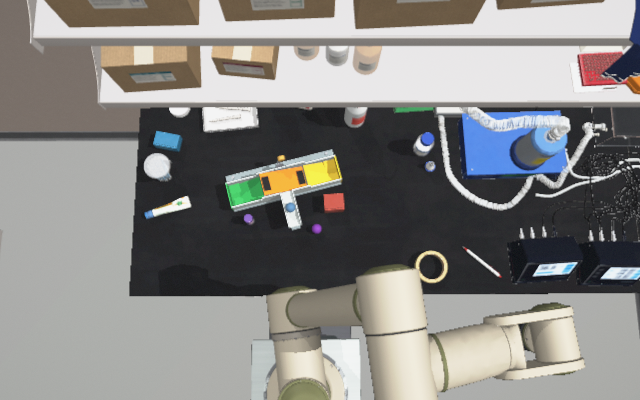

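View pics/s1.png

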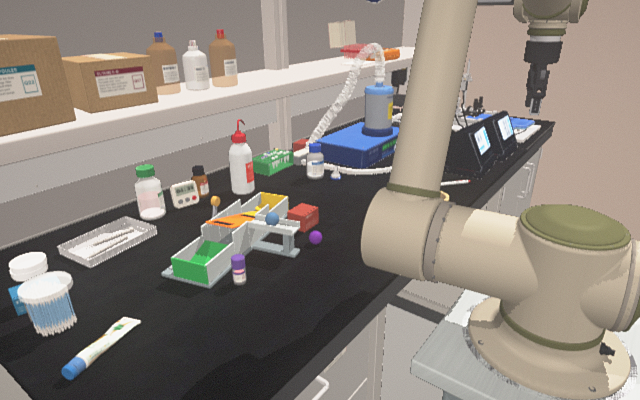

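The top view shows the gate at about (283,181), the blue ball in the lane at (290,208), the purple decoy at (317,229), the vial at (249,219), the carton at (334,202) and the tape at (431,266). Two things could be taken for the ball: blue at (290,208), which is in the lane and fits the description, and purple at (317,229), which lies on the bench. I'll check in a close crop.

```bash
python3 - <<'E'
from h import *
d=dict(np.load('top.npz'))
c=d["img"][140:240,215:355,::-1]; cv2.imwrite('pics/c1.png',cv2.resize(c,None,fx=5.6,fy=5.6,interpolation=cv2.INTER_CUBIC))
for n,u,v in [("ball",290,208),("purple",317,229),("vial",249,219),("carton",334,200),("bench",200,240),("tape",417,266)]: print(n,pt(d,u,v).round(4))
s=dict(np.load('scene.npz'));print("scene ball",pt(s,272,218).round(4))
print(d["intrinsics"])
E
```

```text
ball [0.5285 0.0428 0.0885]
purple [ 0.4748 -0.0354  0.0274]
vial [0.502  0.166  0.0559]
carton [ 0.561  -0.0872  0.041 ]
bench [0.4467 0.3212 0.0026]
tape [ 0.3618 -0.3341  0.0229]
scene ball [0.5241 0.0517 0.081 ]
[[508.10755602   0.         325.74124332]
 [  0.         508.10755602 208.84630305]
 [  0.           0.           1.        ]]
```

View pics/c1.png

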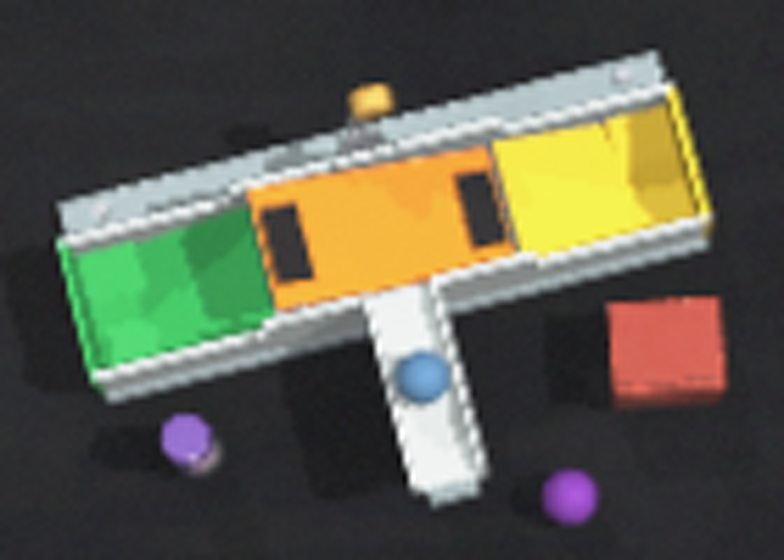

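The crop confirms the blue ball in the lane at crop (423,376), with the left pad at (287,245), the right pad at (480,210) and the lane's near end at about (448,492). The purple ball at (570,497) is on the bench. Next I fit the diverter pose.

```bash
cat > fit.py <<'E'
from h import *
from scipy.optimize import least_squares
d=dict(np.load('top.npz'))
obs=[((287,245),(0,53,74)),((480,210),(0,-53,42)),((411,492),(-144,20,70)),((487,474),(-144,-20,70)),((62,240),(38,170,50)),((97,382),(-38,170,50)),((672,88),(38,-170,50)),((712,215),(-38,-170,50))]
U=np.array([[215+(a+.5)/5.6-.5,140+(b+.5)/5.6-.5] for (a,b),_ in obs]); D=np.array([o[1] for o in obs])/1000
def W(p,D):
    c,s=np.cos(p[2]),np.sin(p[2]); return np.c_[p[0]+c*D[:,0]-s*D[:,1],p[1]+s*D[:,0]+c*D[:,1],D[:,2]]
r=least_squares(lambda p:(px(d,W(p,D))-U).ravel(),[.58,.05,.2],loss='soft_l1')
p=r.x; np.save('pose.npy',p)
if __name__=="__main__":
    print(p,np.degrees(p[2]),r.fun.reshape(-1,2).round(2).tolist())
    for n in ("top","scene"):
        e=dict(np.load(n+'.npz')); im=cv2.resize(e["img"][:,:,::-1],None,fx=4,fy=4,interpolation=cv2.INTER_CUBIC)
        L=[[(-144,20,70),(-36,20,70)],[(-144,-20,70),(-36,-20,70)],[(-144,-20,70),(-144,20,70)],[(40,172,50),(-40,172,50)],[(40,-172,50),(-40,-172,50)],[(-40,172,50),(-40,75,50)],[(40,172,50),(40,75,50)],[(-40,-65,70),(-40,65,70)],[(-22,53,74),(22,53,74)],[(-22,-53,42),(22,-53,42)]]
        for l in L:
            q=px(e,W(p,np.array(l)/1000.)); q=(q*4+1.5).astype(int)
            cv2.line(im,tuple(map(int,q[0])),tuple(map(int,q[1])),(255,0,255),1)
        c=im[580:960,840:1440] if n=="top" else im[720:1160,640:1320]
        cv2.imwrite(f'pics/o_{n}.png',c)
    # ball from both images
    K=[("top",215+(423.5)/5.6-.5,140+376.5/5.6-.5)]
    e=d;Rm=cv2.Rodrigues(e["rvec"])[0];o=-Rm.T@e["tvec"].ravel();ray=Rm.T@np.linalg.inv(e["intrinsics"])@[K[0][1],K[0][2],1]
    b=o+ray*(.075-o[2])/ray[2]; c,s=np.cos(p[2]),np.sin(p[2]); q=b[:2]-p[:2]
    print("ball",b,"in div",c*q[0]+s*q[1],-s*q[0]+c*q[1])
E
python3 fit.py; python3 -c "
import cv2,numpy as np
a=cv2.imread('pics/o_top.png');b=cv2.imread('pics/o_scene.png');b=cv2.resize(b,(340,220));print(a.shape)"
```

```text
[0.61894362 0.06478915 0.25399175] 14.552655184075732 [[-0.16, 0.12], [0.36, 0.05], [0.53, -0.19], [0.17, -0.45], [0.08, 0.63], [-0.43, -0.76], [-0.01, -0.05], [-0.58, 0.7]]
ball [0.53478186 0.04322043 0.075     ] in div -0.08688117485556111 0.00027055921094822424
(380, 600, 3)
```

View pics/o_top.png

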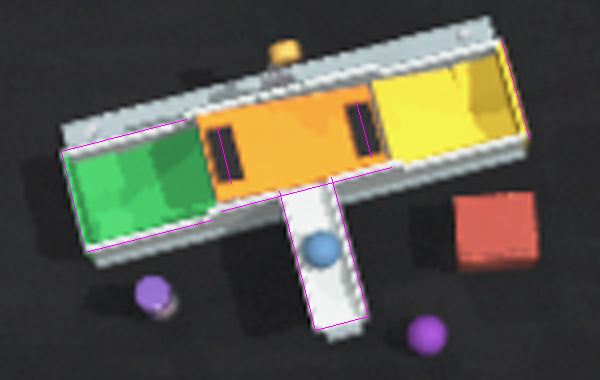

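View pics/o_scene.png

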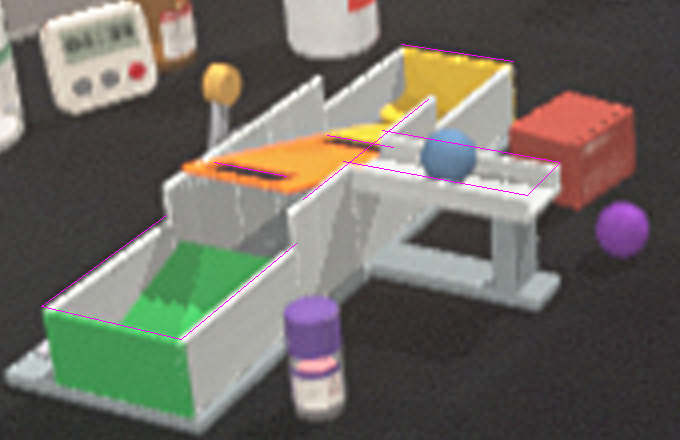

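The overlay fits within about 2 mm in both views. The ball is 51 mm before lane_exit and centred in the lane, which matches the description. Next I move high towards the spot above the left pad with the fingers shut.

Call:
step_arm:
  targets:
    - [[0.03,-0.02,0],[0,0,0]]
    - [[0.09,-0.07,0],[0,0,0]]
    - [[0.17,-0.13,0],[0,0,0]]
    - [[0.26,-0.2,0],[0,0,0]]
    - [[0.36,-0.27,0],[0,0,0]]
    - [[0.46,-0.345,0],[0,0,0]]
    - [[0.56,-0.42,0],[0,0,0]]
    - [[0.66,-0.495,0],[0,0,0]]
    - [[0.76,-0.57,0],[0,0,0]]
    - [[0.86,-0.645,0],[0,0,0]]
  jaw: 0
  grip_force: 20

```text
time_s: 0.93
position: [0.3628, -0.2473, 0.2313]
tool_rot: [[0.943, 0.334, -0.0], [0.334, -0.943, 0.0], [0.0, -0.0, -1.0]]
ft_force: [0.1, -0.2, -0.3]
grip_width: 0.0001
gripper_force: 0.0
```

Call:
step_arm:
  targets:
    - [[0.1,-0.075,0],[0,0,0.01]]
    - [[0.2,-0.15,0],[0,0,0.02]]
    - [[0.3,-0.225,0],[0,0,0.04]]
    - [[0.4,-0.3,0],[0,0,0.06]]
    - [[0.5,-0.375,0],[0,0,0.08]]
    - [[0.6,-0.45,0],[0,0,0.1]]
    - [[0.69,-0.52,0],[0,0,0.11]]
    - [[0.76,-0.57,0],[0,0,0.11]]
    - [[0.8,-0.6,0],[0,0,0.11]]
    - [[0.8,-0.6,0],[0,0,0.11]]

```text
time_s: 1.77
position: [0.5289, 0.0031, 0.2309]
tool_rot: [[0.967, 0.255, -0.0], [0.255, -0.967, 0.001], [-0.0, -0.001, -1.0]]
ft_force: [-0.4, -0.1, -0.4]
grip_width: 0.0002
gripper_force: 0.0
```

```bash
cat > go.py <<'E'
import sys
from h import *
p=np.load('pose.npy'); s=env.observe()
R=np.array(s["tool_rot"]);t=np.array(s["position"]);c,q=np.cos(p[2]),np.sin(p[2]);Rd=np.array([[c,-q,0],[q,c,0],[0,0,1]])
print("t",s["time_s"],"div mm",(1000*Rd.T@(t-[p[0],p[1],0])).round(1),"F",np.round(s["ft_force"],2),"w",s["grip_width"])
D=np.array(list(map(float,sys.argv[1:4])))/1000
g=Rd@D+[p[0],p[1],0]
Rt=Rd@np.diag([1,-1,-1.])
print("shift",(R.T@(g-t)/.3).round(4),"turn",(np.degrees(cv2.Rodrigues(R.T@Rt)[0].ravel())/45).round(4))
E
python3 go.py 0 54 110
```

```text
t 1.7667 div mm [-102.7  -37.1  230.9] F [-0.37 -0.07 -0.43] w 0.0001509301667283294
shift [ 0.3436 -0.302   0.4032] turn [-0.0011  0.0002  0.005 ]
```

Call:
step_arm:
  targets:
    - [[0.05,-0.04,0],[0,0,0]]
    - [[0.11,-0.1,0],[0,0,0]]
    - [[0.18,-0.16,0],[0,0,0]]
    - [[0.26,-0.23,0.04],[0,0,0]]
    - [[0.32,-0.28,0.12],[0,0,0]]
    - [[0.343,-0.302,0.2],[0,0,0.005]]
    - [[0.343,-0.302,0.28],[0,0,0.005]]
    - [[0.343,-0.302,0.35],[0,0,0.005]]
    - [[0.343,-0.302,0.4],[0,0,0.005]]
    - [[0.343,-0.302,0.4],[0,0,0.005]]

```text
time_s: 2.6
position: [0.603, 0.1132, 0.1081]
tool_rot: [[0.969, 0.247, -0.007], [0.247, -0.969, -0.0], [-0.007, -0.002, -1.0]]
ft_force: [0.1, 0.1, -0.4]
grip_width: 0.0002
gripper_force: 0.0
```

```bash
python3 go.py 0 54 50; python3 - <<'E'
from h import *
d=save("top","pics/x.png")
im=d["img"][130:250,200:360,::-1];a=cv2.resize(im,None,fx=4,fy=4)
s=save("scene","pics/x.png")
b=s["img"][150:300,140:340,::-1];cv2.imwrite('pics/c2.png',cv2.resize(b,None,fx=4,fy=4))
E
```

```text
t 2.6 div mm [ -3.3  50.9 108.1] F [ 0.13  0.05 -0.42] w 0.00023411834859281722
shift [ 0.0121 -0.0102  0.1935] turn [-0.002   0.0083 -0.0051]
```

View pics/c2.png

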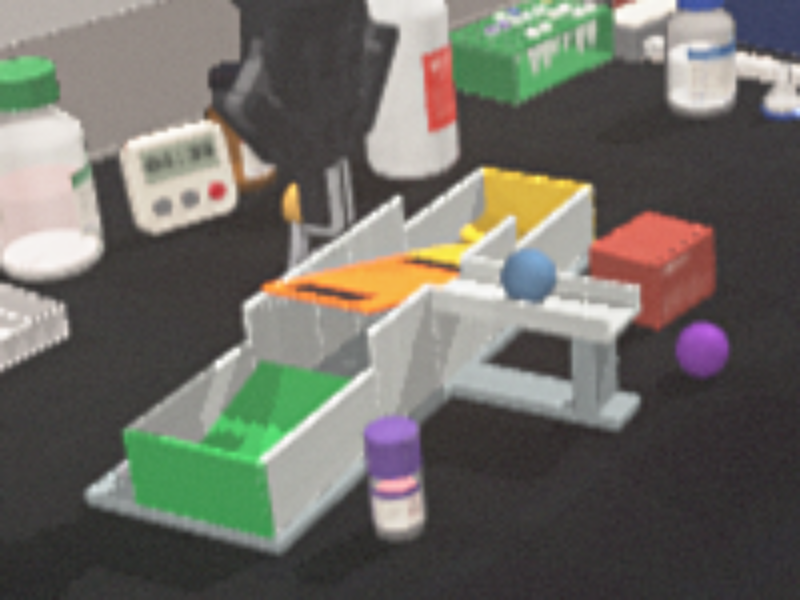

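The shut fingers, crop (325,240), stand above the raised left pad at (330,292), clear of the mast. Now I press down slowly.

Call:
step_arm:
  targets:
    - [[0.005,-0.004,0.03],[0,0,0]]
    - [[0.01,-0.01,0.06],[0,0,0]]
    - [[0.01,-0.01,0.08],[0,0,0]]
    - [[0.01,-0.01,0.1],[0,0,0]]
    - [[0.01,-0.01,0.12],[0,0,0]]
    - [[0.01,-0.01,0.14],[0,0,0]]
    - [[0.01,-0.01,0.16],[0,0,0]]
    - [[0.01,-0.01,0.175],[0,0,0]]
    - [[0.01,-0.01,0.19],[0,0,0]]
    - [[0.01,-0.01,0.195],[0,0,0]]

```text
time_s: 3.53
position: [0.607, 0.1173, 0.052]
tool_rot: [[0.969, 0.248, -0.001], [0.248, -0.969, -0.0], [-0.001, -0.0, -1.0]]
ft_force: [0.1, 0.2, 0.2]
grip_width: 0.0002
gripper_force: 0.0
```

```bash
python3 go.py 0 54 150
```

```text
t 3.5333 div mm [ 1.7 53.8 52. ] F [0.12 0.17 0.18] w 0.0001883112300112551
shift [-0.0059 -0.0007 -0.3267] turn [-0.0003  0.0012 -0.0046]
```

Call:
step_arm:
  targets:
    - [[0,0,-0.04],[0,0,0]]
    - [[0,0,-0.12],[0,0,0]]
    - [[0,0,-0.2],[0,0,0]]
    - [[0,0,-0.28],[0,0,0]]
    - [[0,0,-0.33],[0,0,0]]
    - [[-0.1,0.05,-0.33],[0,0,0]]
    - [[-0.2,0.1,-0.33],[0,0,0]]
    - [[-0.3,0.15,-0.33],[0,0,0]]
    - [[-0.37,0.18,-0.33],[0,0,0]]
    - [[-0.37,0.18,-0.33],[0,0,0]]

```text
time_s: 4.37
position: [0.5104, 0.0358, 0.1522]
tool_rot: [[0.969, 0.246, -0.001], [0.246, -0.969, -0.0], [-0.001, 0.0, -1.0]]
ft_force: [0.5, 0.3, 1.6]
grip_width: 0.0001
gripper_force: 0.0
```

```bash
python3 go.py -145 0 150; python3 - <<'E'
from h import *
s=save("scene","pics/x.png")
b=s["img"][150:300,140:340,::-1];cv2.imwrite('pics/c3.png',cv2.resize(b,None,fx=4,fy=4))
E
```

```text
t 4.3667 div mm [-112.3   -0.8  152.2] F [0.48 0.31 1.62] w 0.00014102259462747427
shift [-0.1089 -0.0021  0.0074] turn [ 0.0001  0.0019 -0.0071]
```

View pics/c3.png

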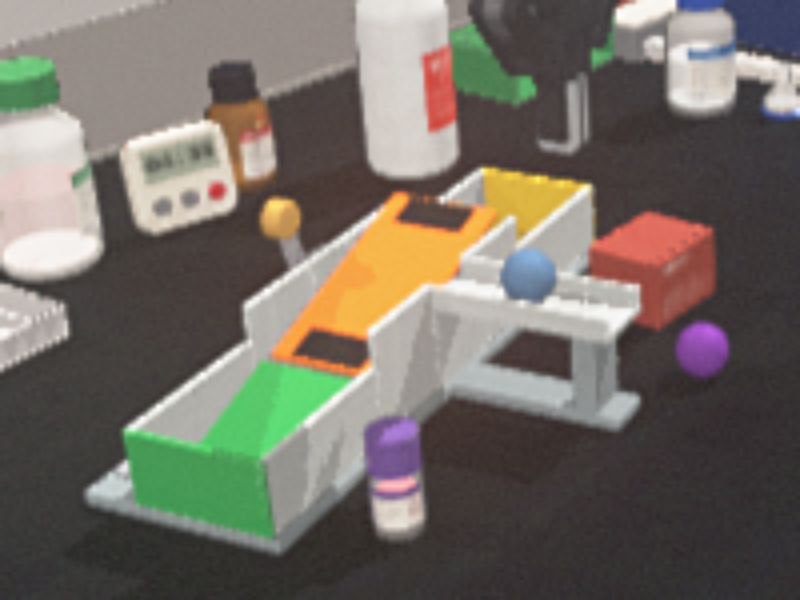

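The gate is now fully tipped to green: its left pad, crop (335,348), is down and its right pad, (435,213), is up. The ball is still at (528,275). I go behind the ball and down to 73 mm, just above the lane walls.

Call:
step_arm:
  targets:
    - [[-0.03,0,0],[0,0,0]]
    - [[-0.08,0,0],[0,0,0]]
    - [[-0.1,0,0.03],[0,0,-0.007]]
    - [[-0.1,0,0.08],[0,0,-0.007]]
    - [[-0.1,0,0.13],[0,0,-0.007]]
    - [[-0.1,0,0.18],[0,0,-0.007]]
    - [[-0.1,0,0.22],[0,0,-0.007]]
    - [[-0.1,0,0.24],[0,0,-0.007]]
    - [[-0.1,0,0.24],[0,0,-0.007]]
    - [[-0.1,0,0.24],[0,0,-0.007]]

```text
time_s: 5.25
position: [0.4844, 0.0303, 0.08]
tool_rot: [[0.967, 0.254, 0.0], [0.254, -0.967, -0.0], [0.0, 0.0, -1.0]]
ft_force: [0.4, 0.3, 1.6]
grip_width: -0.0001
gripper_force: 0.0
```

```bash
python3 go.py -120 0 73.5; python3 go.py -40 0 73.5
```

```text
t 5.25 div mm [-138.9    0.4   80. ] F [0.43 0.35 1.6 ] w -5.465510756519997e-05
shift [0.063  0.0016 0.0217] turn [ 0.0001 -0.0002  0.0033]
t 5.25 div mm [-138.9    0.4   80. ] F [0.43 0.35 1.6 ] w -5.465510756519997e-05
shift [0.3297 0.0022 0.0218] turn [ 0.0001 -0.0002  0.0033]
```

Call:
step_arm:
  targets:
    - [[0,0,0.015],[0,0,0]]
    - [[0,0.002,0.021],[0,0,0]]
    - [[0.02,0.002,0.021],[0,0,0]]
    - [[0.04,0.002,0.021],[0,0,0]]
    - [[0.06,0.002,0.021],[0,0,0]]
    - [[0.075,0.002,0.021],[0,0,0]]
    - [[0.09,0.002,0.021],[0,0,0]]
    - [[0.105,0.002,0.021],[0,0,0]]
    - [[0.12,0.002,0.021],[0,0,0]]
    - [[0.13,0.002,0.021],[0,0,0]]

```text
time_s: 6.08
position: [0.5225, 0.0395, 0.0735]
tool_rot: [[0.967, 0.253, 0.0], [0.253, -0.967, -0.0], [0.0, 0.0, -1.0]]
ft_force: [-0.1, 0.5, -0.1]
grip_width: 0.0001
gripper_force: 0.0
```

```bash
python3 go.py -40 0 73.5; python3 - <<'E'
from h import *
s=save("scene","pics/x.png")
b=s["img"][150:300,140:340,::-1];cv2.imwrite('pics/c4.png',cv2.resize(b,None,fx=4,fy=4))
E
```

```text
t 6.0833 div mm [-99.7  -0.2  73.5] F [-0.07  0.51 -0.05] w 7.715632279349291e-05
shift [ 1.989e-01 -4.000e-04  1.000e-04] turn [ 0.0001 -0.0003  0.0027]
```

View pics/c4.png

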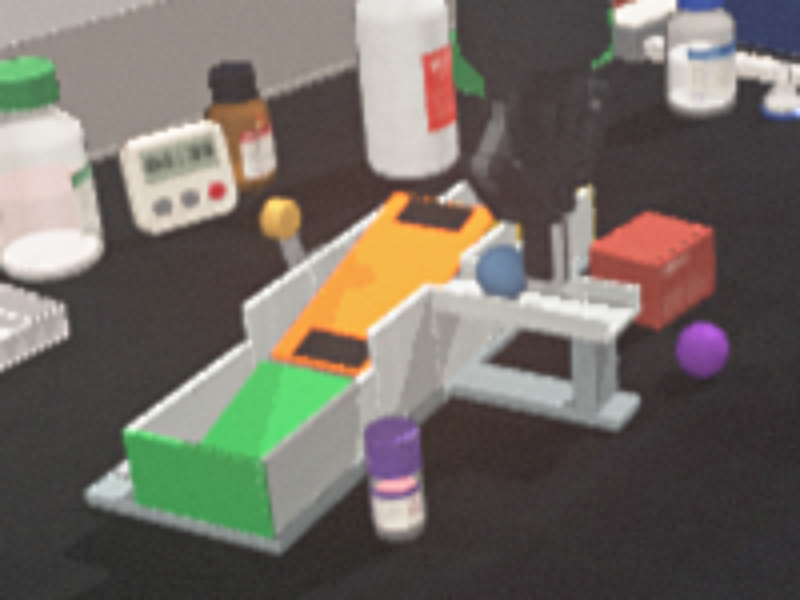

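The ball, now at crop (500,271), is moving along the lane ahead of the fingers, and the gate is still tipped to green. I keep pushing slowly.

Call:
step_arm:
  targets:
    - [[0.015,0,0],[0,0,0]]
    - [[0.03,0,0],[0,0,0]]
    - [[0.045,0,0],[0,0,0]]
    - [[0.06,0,0],[0,0,0]]
    - [[0.075,0,0],[0,0,0]]
    - [[0.09,0,0],[0,0,0]]
    - [[0.105,0,0],[0,0,0]]
    - [[0.12,0,0],[0,0,0]]
    - [[0.135,0,0],[0,0,0]]
    - [[0.15,0,0],[0,0,0]]

```text
time_s: 6.97
position: [0.5659, 0.0509, 0.0735]
tool_rot: [[0.967, 0.253, 0.0], [0.253, -0.967, 0.0], [0.0, -0.0, -1.0]]
ft_force: [0.1, 0.1, -0.2]
grip_width: 0.0002
gripper_force: 0.0
```

Call:
step_arm:
  targets:
    - [[0.015,0,0],[0,0,0]]
    - [[0.03,0,0],[0,0,0]]
    - [[0.045,0,0],[0,0,0]]
    - [[0.045,0,0],[0,0,0]]
    - [[0.045,0,0],[0,0,0]]
    - [[0.045,0,0],[0,0,0]]
    - [[0.045,0,0],[0,0,0]]
    - [[0.045,0,0],[0,0,0]]

```text
time_s: 7.63
position: [0.5784, 0.0542, 0.0736]
tool_rot: [[0.967, 0.253, -0.0], [0.253, -0.967, -0.0], [-0.0, -0.0, -1.0]]
ft_force: [0.3, -0.1, -0.3]
grip_width: 0.0001
gripper_force: 0.0
```

```bash
python3 go.py -100 0 150; python3 - <<'E'
from h import *
s=save("scene","pics/x.png")
b=s["img"][150:300,140:340,::-1];cv2.imwrite('pics/c5.png',cv2.resize(b,None,fx=4,fy=4))
E
```

```text
t 7.6333 div mm [-41.9  -0.1  73.6] F [ 0.29 -0.13 -0.3 ] w 7.756097769052282e-05
shift [-0.1937 -0.0007 -0.2547] turn [-0.      0.0001  0.0024]
```

View pics/c5.png

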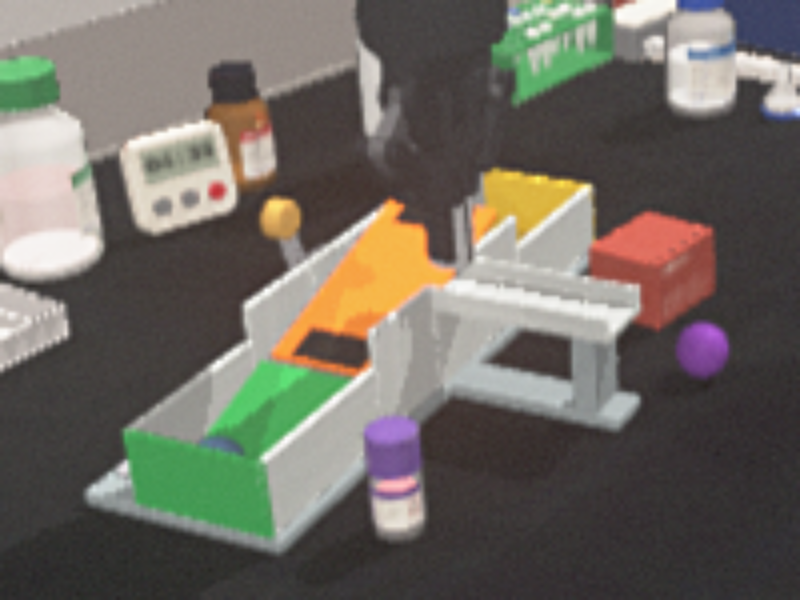

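The ball, crop (220,445), is in the green pocket and the gate is still tipped to green. I retreat up and back, then check that the ball is at rest.

Call:
step_arm:
  targets:
    - [[-0.02,0,-0.03],[0,0,0]]
    - [[-0.05,0,-0.1],[0,0,0]]
    - [[-0.1,0,-0.2],[0,0,0]]
    - [[-0.18,0,-0.28],[0,0,0]]
    - [[-0.26,0,-0.35],[0,0,0]]
    - [[-0.32,0,-0.4],[0,0,0]]
    - [[-0.35,0,-0.4],[0,0,0]]
    - [[-0.35,0,-0.4],[0,0,0]]
    - [[-0.35,0,-0.4],[0,0,0]]
    - [[-0.35,0,-0.4],[0,0,0]]

```text
time_s: 8.52
position: [0.4773, 0.0277, 0.1926]
tool_rot: [[0.967, 0.253, -0.001], [0.253, -0.967, 0.0], [-0.001, -0.001, -1.0]]
ft_force: [0.0, -0.8, -0.5]
grip_width: 0.0001
gripper_force: 0.0
```

Call:
step_arm:
  targets:
    - [[0,0,0],[0,0,0]]
    - [[0,0,0],[0,0,0]]
    - [[0,0,0],[0,0,0]]
    - [[0,0,0],[0,0,0]]
    - [[0,0,0],[0,0,0]]
    - [[0,0,0],[0,0,0]]
    - [[0,0,0],[0,0,0]]
    - [[0,0,0],[0,0,0]]
    - [[0,0,0],[0,0,0]]
    - [[0,0,0],[0,0,0]]

```text
time_s: 9.35
position: [0.477, 0.0276, 0.1935]
tool_rot: [[0.967, 0.253, 0.0], [0.253, -0.967, 0.0], [0.0, -0.0, -1.0]]
ft_force: [-0.5, 0.2, -0.1]
grip_width: -0.0001
gripper_force: 0.0
```

```bash
python3 - <<'E'
from h import *
p=np.load('pose.npy')
for i in range(3):
    s=get_image("top"); im=s["img"][140:240,215:300].astype(int)
    m=(im[...,2]>im[...,1]+15)&(im[...,2]>im[...,0]+40)&(im[...,2]>90)&(im[...,0]<110)
    v,u=np.nonzero(m); v=v+140;u=u+215; print(len(u),u.mean() if len(u) else 0,v.mean() if len(v) else 0)
w=np.array([p[0]-np.sin(p[2])*.147,p[1]+np.cos(p[2])*.147,.027]);print("pocket px",px(s,w))
a=cv2.resize(s["img"][140:240,215:355,::-1],None,fx=5,fy=5);cv2.imwrite('pics/c6.png',a)
E
```

```text
41 235.02439024390245 195.02439024390245
42 234.95238095238096 194.92857142857142
40 234.975 194.925
pocket px [[237.29643343 194.66070096]]
```

View pics/c6.png

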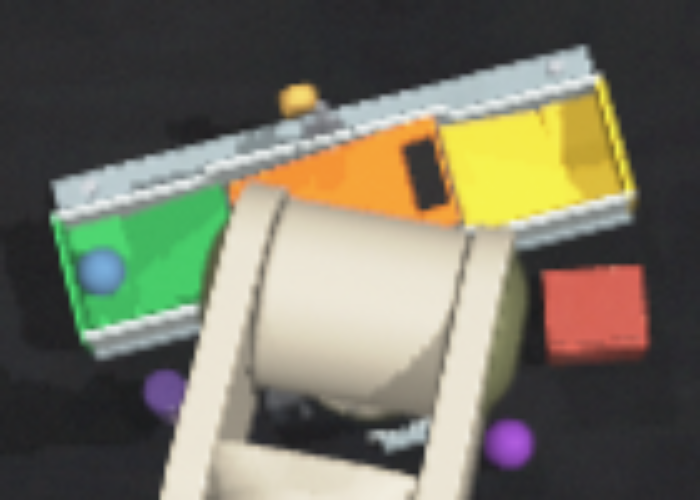

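The ball, crop (101,270), is at rest in the green pocket. The gate is tipped to green and the vial and carton are in place.

```bash
python3 -c "
from rig import close_job
print(close_job())"
```

```text
the job is handed in; nothing more can be done
None
```

The gate is tipped to green and the blue ball is at rest in the green pocket; the arm touched only the gate pad and the ball, was clear of everything at the end, and the job is handed in at about 9.5 s.

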